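Load the spring-contact cell holder

TASK

The cell holder on the work table is empty: take from the rack the cell that fits it, the longer of the two, push the cell's flat end back against the coil spring and then drop the end with the nub in behind the end wall, so that the cell lies level in its supports, held by the spring. Then swing the aluminium keeper by its knob fully across the cell to its stop. Leave the shorter cell where it lies in the rack.

Things in the scene. Friction and masses are not known exactly. Their poses are not given: they have to be found in the camera images.
- holder: cell holder, fixed: plywood base 86 (x) x 176 (y) x 8 mm with black plastic parts. Origin on the table under the middle of the seated cell, z up; the cell's axis lies along y. At +y the coil spring comes out of a black housing (front face y = +67 mm, 58 mm high), at -y is the end wall. With the spring free the gap for the cell is 102 mm, 8 mm less than the long cell
- seat (a point): where the middle of the seated cell's axis lies: 38 mm above the holder's origin. Two 45-degree V supports carry the cell (10 mm thick, at holder y = +34 and -34 mm, 66 mm wide in x, tops about 42 mm above the table); between them the space beside the cell is free for fingers down to the base
- end_wall (a point): middle of the top edge of the end wall's inner face (holder y = -55 mm, 44 mm above the table) against which the nub rests; the wall is 46 mm wide and 12 mm thick. Beside the seat a steel post 12 mm thick, 56 mm high, at holder x = +36, y = -42 mm, carries the keeper
- spring_plate (a joint): travel (m) of the steel disc (26 mm across) on the coil spring's end: 0 free (face at holder y = +47 mm), grows as it is pushed toward holder +y, stops at 0.018; about 0.008 with the cell seated. The push takes 4 N at the start, 8 N at 0.008, 13 N at 0.018
- spring_face (a point): centre of that disc's face, which looks to holder -y, 38 mm above the table; moves with it
- keeper (a joint): angle (rad) of the keeper, a level aluminium arm 14 mm wide on a vertical hinge (underside 59 mm above the table, 4 mm over a seated cell): 0 closed, from the post across the cell along holder -x, at its stop; positive is open, counterclockwise from above; 1.57 points along holder -y. Starts at 1.2 to 1.7. About 1 N at the knob moves it; it stays where it is left
- keeper_knob (a point): middle of the keeper's upright black round knob, 14 mm across; its top is 91 mm and its foot on the arm 64 mm above the table, this point 80 mm above it and 52 mm from the hinge axis
- keeper_hinge (a point): on the keeper's vertical hinge axis, 64 mm above the table
- long_cell: long cell, loose: grey cylinder 34 mm in diameter, 110 mm long over all, 0.18 to 0.35 kg. Origin at its middle on its axis; its y axis runs along it to the flat end. At -y a steel nub 12 mm across, 4 mm long; at +y the flat end, with a black band round the body near it. Starts in either of the rack's two places, axis 38 mm above the table. Can be gripped across its middle from above
- long_nub (a point): tip of the long cell's nub, on its axis, 55 mm from its middle
- long_flat (a point): centre of the long cell's flat end, 55 mm from its middle
- short_cell: short cell, loose: same shape and diameter but 84 mm long, in the rack's other place. Too short for the holder. Origin at its middle
- cell_rack: wooden rack, fixed, base 160 (x) x 100 (y) x 8 mm. Origin on the table under its middle. Two places side by side at x = +44 and -44 mm, each a pair of V supports 10 mm thick at y = +28 and -28 mm; the cells lie along its y, both with the flat end to +y
There are look-alikes about, which are no part of the job. What is shaped like the long_cell but red or turquoise is not meant.

How it is judged:
By the outcome, as a careful person would: the job done as asked, in the order asked, and still so for the second after the job is handed in, with the robot touching nothing.
It also fails if it takes over 51 s, if anything falls off the work surface, if the arm or the gripper's body presses on something with over 40 N, if the wrist force passes 120 N, or if a joint passes its speed limit or range.

ROBOT

A 6-joint arm with a two-finger parallel gripper is mounted at the origin on a cart in front of the work surface, level with it; the furniture and walls round the work are solid. World frame = base frame: x ahead of the robot, y to its left, z up, the work surface at z = 0. Lengths are in mm, angles in rad, forces in N, time in s.
With the tool pointing down it reaches from about 275 to 1000 mm from the base axis. Payload 8.4 kg.
Tool frame: the origin (TCP) lies midway between the tips of the shut fingers; the grasp point (between the pads) lies 19 mm behind it; z points along the fingers, y is the line along which they close (so a half turn about z gives the same grasp; the last joint's range is limited). The gripper opens to 85 mm and grips with 20 to 120 N. Pads are 22 mm wide; open, the fingers measure 114 mm over their backs; the gripper's body (76 mm by 85 mm) begins 54 mm behind the grasp point. The pads swing forward as they close: fully open they stand 13 mm farther back than shut.
Start: joints at [-1.336, 0.353, 1.633, -0, 1.155, -0.002], TCP at [146.619, -607.561, 231.281] pointing down, gripper open.
Joint ranges: [-2.63, 2.63], [-0.92, 2.1], [0.06, 2.66], [-1.3, 4.44], [0, 2.69], [-3.02, 3.02]. Speed limits (rad/s): [2.22, 2.22, 2.79, 3.14, 3.14, 3.14].

INTERFACE

Orientations are given as [roll, pitch, yaw] about the fixed x, y, z axes, in that order (R = Rz(yaw) Ry(pitch) Rx(roll)).
In Python, from rig import monitor, imaging, r gives the robot as it stands.
- The arm moves only by the tool drive_tool, never from a script. Its argument "plan" is a list of rows, each an object of numbers: "x", "y", "z": the shift along the tool's x, y, z in units of 50 mm (1.0 is 50 mm); "ax", "ay", "az": the turn, a rotation vector about the tool's x, y, z in units of 6 degrees (1.0 is 6 degrees); "hand": the finger opening in mm, from 0 to 85.4. In form: [{"x": .., "y": .., "z": .., "ax": .., "ay": .., "az": .., "hand": ..}, ...]. A call has 1 to 8 rows; each row is the pose to reach, as a shift and turn from the pose commanded when the call began, along the tool's axes at that moment; what a row does not reach only later rows make up. A row lasts 1/10 s, in which the tool goes at most 50 mm and 8.59 degrees, less where a joint would pass 70% of its speed; a pose out of reach is approached as far as the arm can. A call with a gripper value outside its range is refused whole. The fingers move at their own pace and stop on an object; "grip_force" is the grip in N (left out, the last holds). Time passes only in rows, so rows that repeat a pose let the fingers close. It gives the time, the measured TCP pose, the force, the opening and the grip force at its end, in the units of the state.
- monitor.sense(): the state, without advancing time (a new reading comes with each control period).
- imaging.grab_frame(name): name is "scene" or "top"; returns the picture (420x560x3 uint8, red, green, blue); there is no depth.
- imaging.camera_info(name): a dict with "mtx" (3x3 intrinsics, pixels), "R" (3x3) and "t" (3): a world point X has camera coordinates R X + t. Camera axes: x right, y down, z forward; pixel columns grow to the right and rows downward; lengths in mm; the calibration is good to about 2 mm. A picture is of the moment at which its call begins. camera_info takes no time and is no camera call.
- r.sign_off(): hands the job in; it is judged then, once.
The state is a dict: "clock": time; "qpos": joint angles; "qvel": joint speeds; "joint_efforts": joint torques, N m; "eef_pos": TCP position; "tcp_rot": TCP orientation; "contact_force": force on the tool from outside, world axes, zero at the start; "wrist_torque": the same for the moment, N m; "opening": opening from 0.0 (shut) to 1.0 (fully open); "grasp_force": force on a finger pad.
Only numpy, scipy, OpenCV 4.12 (cv2) and the standard library are available. Lean on these libraries where they do the work, as an engineer would, in place of code of your own. Each camera call takes 0.05 s, during which the arm holds its last target. There are 200 camera calls.

## Working session

There is one attempt and no reset: what is moved stays moved. The work goes in short steps, Python scripts to look and compute and a tool call to move; the robot and the scene stay as the last step left them, time stands still between calls to the robot, and variables do not carry over. Pictures are saved under pics/ and viewed, at most 13 in all, crops included, and the job is handed in when it is done.

Besides the shell and the picture viewer there is one more tool, called after ">>>" as name([rows], argument=value, ...), one row to a line, values as JSON. drive_tool: Moves the arm, as the interface text tells. Its arguments: {"type":"object","properties":{"plan":{"type":"array","items":{"type":"object","properties":{"x":{"type":"number"},"y":{"type":"number"},"z":{"type":"number"},"ax":{"type":"number"},"ay":{"type":"number"},"az":{"type":"number"},"hand":{"type":"number"}}}},"grip_force":{"type":"number"}},"required":["plan"]}

```bash
mkdir -p pics; ls
python3 - <<'E'
from rig import monitor, imaging, r
import cv2,numpy as np
print(monitor.sense())
for n in("scene","top"):
    im=imaging.grab_frame(n); cv2.imwrite(f"pics/{n}0.png",im[:,:,::-1])
    c=imaging.camera_info(n); print(n,c, -np.array(c['R']).T@np.array(c['t']))
E
```

```text
pics
{'clock': 0.0, 'qpos': array([-1.33636728e+00,  3.53667408e-01,  1.63412751e+00, -6.07603827e-08,
        1.15523349e+00, -2.38891493e-03]), 'qvel': array([ 0.00171206, -0.00099001, -0.00147804,  0.00015031,  0.00079272,
        0.00021214]), 'joint_efforts': array([-1.77004971e-03, -6.05254698e+01, -3.42070842e+01, -1.23486579e-04,
        9.04038985e-03,  2.19138542e-05]), 'eef_pos': array([ 146.52569131, -607.0825984 ,  230.55250194]), 'tcp_rot': array([-3.14015690e+00, -3.37435535e-06,  2.36817982e-01]), 'contact_force': array([0.07731316, 0.91105769, 0.25112685]), 'wrist_torque': array([0.01783779, 0.02286405, 0.05721389]), 'grasp_force': 0.0, 'opening': 0.9988118126124252}
scene {'mtx': array([[496.93098918,   0.        , 279.59700828],
       [  0.        , 496.93098918, 211.88510531],
       [  0.        ,   0.        ,   1.        ]]), 'R': array([[-0.84003816, -0.54251773,  0.00322412],
       [-0.43379216,  0.66809401, -0.60454508],
       [ 0.32582241, -0.50923954, -0.7965644 ]]), 't': array([ 453.34856792,  252.16035106, 1028.24130019])} [155.19122339 601.10393859 970.0410699 ]
top {'mtx': array([[506.9155113 ,   0.        , 283.77068696],
       [  0.        , 506.9155113 , 210.17739304],
       [  0.        ,   0.        ,   1.        ]]), 'R': array([[ 0.01538718, -0.99981811, -0.01126881],
       [-0.99063402, -0.01371465, -0.13585341],
       [ 0.13567415,  0.01325367, -0.99066486]]), 't': array([  -3.70380049,  551.57008706, 1164.38787881])} [ 388.48374828  -11.57094354 1228.40909391]
```

View pics/scene0.png

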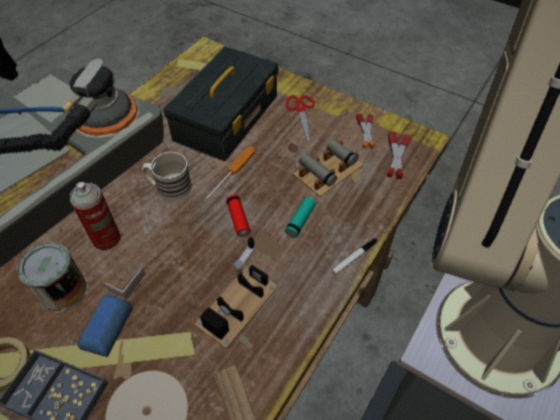

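View pics/top0.png

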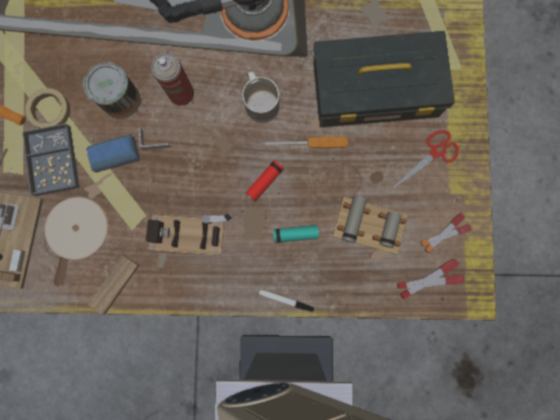

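Run:
```python
import cv2,numpy as np
t=cv2.imread("pics/top0.png"); s=cv2.imread("pics/scene0.png")
a=cv2.resize(t[200:265,135:240],None,fx=7,fy=7,interpolation=cv2.INTER_CUBIC)[:, :735]
b=cv2.resize(t[185:260,325:415],None,fx=7,fy=7,interpolation=cv2.INTER_CUBIC)
c=cv2.resize(s[230:345,190:285],None,fx=5,fy=5,interpolation=cv2.INTER_CUBIC)
d=cv2.resize(s[130:200,285:365],None,fx=7,fy=7,interpolation=cv2.INTER_CUBIC)
f=lambda i:np.clip(i*1.6,0,255).astype('uint8')
for n,i in zip("abcd",(a,b,c,d)): cv2.imwrite(f"pics/c_{n}.png",f(i)); print(i.shape)
```

```text
(455, 735, 3)
(525, 630, 3)
(575, 475, 3)
(490, 560, 3)
```

View pics/c_a.png

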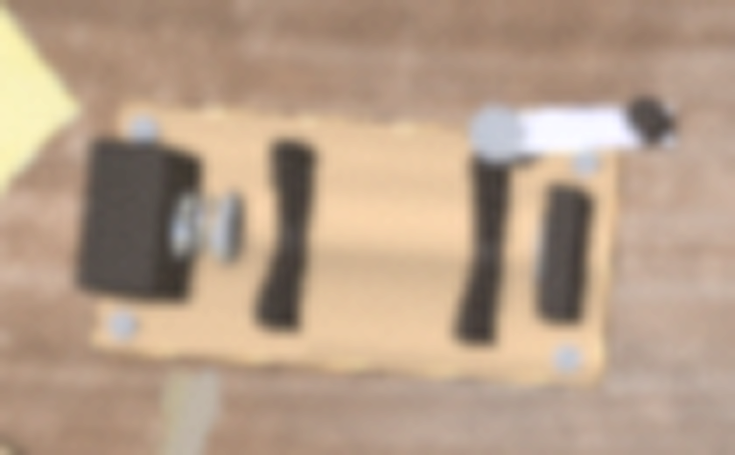

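View pics/c_b.png

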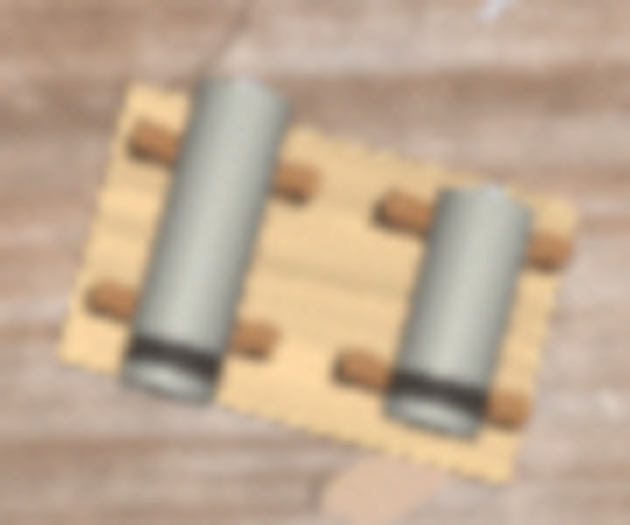

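View pics/c_c.png

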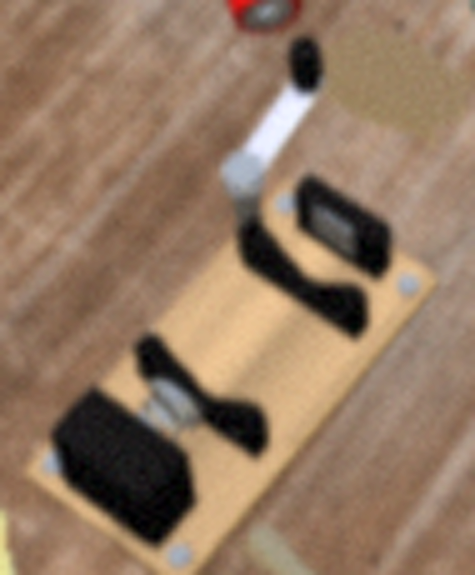

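```bash
cat > h.py <<'E'
import numpy as np
from scipy.spatial.transform import Rotation as Ro
from rig import monitor, imaging, r
def ray(cam,px,z):
    c=imaging.camera_info(cam); R=np.array(c['R']); t=np.array(c['t'])
    C=-R.T@t; d=R.T@np.linalg.solve(c['mtx'],[px[0],px[1],1]); return C+d*(z-C[2])/d[2]
crop=lambda p,o,f:((p[0]+.5)/f-.5+o[0],(p[1]+.5)/f-.5+o[1])
def fit(model,pts):  # 2D rigid
    m=np.array(model,float);p=np.array(pts)[:,:2];mc,pc=m.mean(0),p.mean(0)
    H=(m-mc).T@(p-pc);a=np.arctan2(H[0,1]-H[1,0],H[0,0]+H[1,1])
    R=np.array([[np.cos(a),-np.sin(a)],[np.sin(a),np.cos(a)]]);o=pc-R@mc
    return o,a,np.linalg.norm((m@R.T+o)-p,axis=1)
def pose(yaw,tilt=0): # tilt>0: tool x end goes down (about tool y)
    return Ro.from_euler('z',yaw)*Ro.from_euler('y',tilt)*Ro.from_euler('x',np.pi)
def row(xyz,rot,frm=None):
    s=monitor.sense() if frm is None else frm
    R=Ro.from_euler('xyz',s['tcp_rot']); d=R.inv().apply(np.array(xyz)-s['eef_pos'])/50
    w=np.degrees((R.inv()*rot).as_rotvec())/6
    print('xyz',d.round(2),'a',w.round(2))
E
python3 - <<'E'
from h import *
A=lambda p,z:ray('top',crop(p,(135,200),7),z)
B=lambda p,z:ray('top',crop(p,(325,185),7),z)
Cc=lambda p,z:ray('scene',crop(p,(190,230),5),z)
mh=[(43,88),(43,-88),(-43,-88),(-43,88)]
o,a,e=fit(mh,[A(p,8) for p in [(122,105),(618,152),(602,382),(93,347)]]);print('holder',o,a,e)
ov,av,ev=fit([(33,34),(-33,34),(-33,-34)],[A(p,42) for p in [(293,143),(277,327),(475,341)]]);print('V',ov,av,ev)
R=np.array([[np.cos(a),-np.sin(a)],[np.sin(a),np.cos(a)]])
inh=lambda P:(R.T@(P[:2]-o)).round(1)
print('hinge',inh(A((497,130),66)),'knob',inh(A((652,118),80)),'disc top',inh(A((232,228),38)))
print('scene: base corners',[inh(Cc(p,8)) for p in [(28,470),(437,280)]],'knobtop',inh(Cc((305,45),91)),'hinge',inh(Cc((243,170),66)))
mr=[(80,-50),(-80,-50),(-80,50),(80,50)]
o2,a2,e2=fit(mr,[B(p,8) for p in [(130,85),(578,205),(512,482),(62,360)]]);print('rack',o2,a2,e2)
R2=np.array([[np.cos(a2),-np.sin(a2)],[np.sin(a2),np.cos(a2)]])
inr=lambda P:(R2.T@(P[:2]-o2)).round(1)
print('cell ends body: nub',inr(B((243,82),50)),'flat',inr(B((168,388),32)), 'edges', [inr(B(p,42)) for p in [(165,230),(257,245)]])
print('cell centre world', o2+R2@[44,0])
E
```

```text
holder [492.44715444 240.93335428] -0.06443063527595937 [0.87994733 3.7620396  3.03495023 1.09483874]
V [491.95165217 225.2541519 ] -0.0390335951384875 [2.26241136 1.68637593 1.06634117]
hinge [ 37.7 -54. ] knob [  44.1 -106.6] disc top [ 0.5 36.9]
scene: base corners [array([39.7, 87.7]), array([-43.3, -84.9])] knobtop [  42.3 -105.5] hinge [ 34.9 -52.5]
rack [ 522.68825322 -204.79835182] 1.3210498020393422 [0.34418965 0.85181603 0.35956394 1.08742233]
cell ends body: nub [ 46.4 -52.8] flat [43.8 51.7] edges [array([58.7,  1.4]), array([27.7, -1.7])]
cell centre world [ 533.56322088 -162.16344736]
```

View pics/c_d.png

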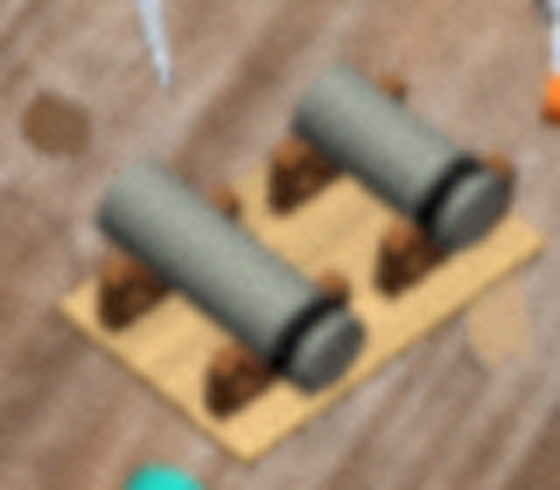

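Run:
```python
from h import *
from scipy.optimize import least_squares
A=lambda p,z:ray('top',crop(p,(135,200),7),z)
Cc=lambda p,z:ray('scene',crop(p,(190,230),5),z)
F=[(A,(497,130),66,36,-42),(A,(293,143),42,33,34),(A,(277,327),42,-33,34),(A,(475,341),42,-33,-34),(A,(238,228),40,0,47),(A,(567,255),44,0,-61),
(Cc,(243,168),66,36,-42),(Cc,(265,440),42,-33,34),(Cc,(360,320),42,-33,-34),(Cc,(152,345),42,33,34)]
G=[(A,(122,105),43,88),(A,(618,152),43,-88),(A,(602,382),-43,-88),(A,(93,347),-43,88),(Cc,(28,470),43,88),(Cc,(437,280),-43,-88)]
P=[f(p,z)[:2] for f,p,z,_,_ in F]+[f(p,8)[:2] for f,p,_,_ in G]
def res(v):
    x,y,a,b=v;R=np.array([[np.cos(a),-np.sin(a)],[np.sin(a),np.cos(a)]])
    M=[(q[3],q[4]) for q in F]+[(q[2],q[3]+b) for q in G]
    return ((np.array(P)-[x,y])@R-np.array(M)).ravel()
s=least_squares(res,[492,228,-.06,12],loss='soft_l1',f_scale=2)
print(s.x.round(3));print(res(s.x).reshape(-1,2).round(1))
v=s.x;R=np.array([[np.cos(v[2]),-np.sin(v[2])],[np.sin(v[2]),np.cos(v[2])]])
for P in (A((652,118),80),Cc((305,45),91)): print('knob',P,(R.T@(P[:2]-v[:2])).round(1))
c=[533.6,-162.2]
row([*c,150],pose(2.892)); row([*c,17],pose(2.892))
```

```text
[ 4.90870e+02  2.28408e+02 -5.80000e-02  1.28450e+01]
[[  2.2   0.4]
 [ -1.6  -3.1]
 [  2.3  -4. ]
 [  2.4  -2.8]
 [  1.6  -0. ]
 [  0.3  -4.2]
 [  0.1   1.1]
 [ -8.3   8.7]
 [ -6.3  11.1]
 [-10.    3.2]
 [  0.8  -1.2]
 [ -3.1   1.1]
 [  3.3  -0.6]
 [  2.5  -0.3]
 [ -1.9  -0.8]
 [  0.    3.1]]
knob [529.56625227 131.70325011  80.        ] [ 44.2 -94.3]
knob [527.81638132 132.92046054  91.        ] [ 42.4 -93.2]
xyz [ 9.61 -6.83  1.62] a [-0.000e+00 -2.000e-02 -2.535e+01]
xyz [ 9.61 -6.83  4.28] a [-0.000e+00 -2.000e-02 -2.535e+01]
```

>>> drive_tool([
  {"x":9.6,"y":-6.8,"z":1.0,"az":-25.35,"hand":70},
  {"x":9.6,"y":-6.8,"z":1.0,"az":-25.35,"hand":70},
  {"x":9.6,"y":-6.8,"z":1.0,"az":-25.35,"hand":70},
  {"x":9.6,"y":-6.8,"z":1.0,"az":-25.35,"hand":70},
  {"x":9.6,"y":-6.8,"z":1.0,"az":-25.35,"hand":70},
  {"x":9.6,"y":-6.8,"z":1.0,"az":-25.35,"hand":70},
  {"x":9.6,"y":-6.8,"z":1.0,"az":-25.35,"hand":70},
  {"x":9.6,"y":-6.8,"z":1.0,"az":-25.35,"hand":70},
])

```text
invalid input
```

```bash
python3 -c "
from h import *
row([533.6,-162.2,150],pose(2.892))"
```

```text
xyz [ 9.61 -6.83  1.62] a [-0.000e+00 -2.000e-02 -2.535e+01]
```

>>> drive_tool([
  {"x":9.6,"y":-6.8,"z":1.0,"ax":0,"ay":0,"az":-25.35,"hand":70},
  {"x":9.6,"y":-6.8,"z":1.0,"ax":0,"ay":0,"az":-25.35,"hand":70},
  {"x":9.6,"y":-6.8,"z":1.0,"ax":0,"ay":0,"az":-25.35,"hand":70},
  {"x":9.6,"y":-6.8,"z":1.0,"ax":0,"ay":0,"az":-25.35,"hand":70},
  {"x":9.6,"y":-6.8,"z":1.0,"ax":0,"ay":0,"az":-25.35,"hand":70},
  {"x":9.6,"y":-6.8,"z":1.0,"ax":0,"ay":0,"az":-25.35,"hand":70},
  {"x":9.6,"y":-6.8,"z":1.0,"ax":0,"ay":0,"az":-25.35,"hand":70},
  {"x":9.6,"y":-6.8,"z":1.0,"ax":0,"ay":0,"az":-25.35,"hand":70},
])

```text
clock: 0.9
eef_pos: [409.6, -305.5, 197.2]
tcp_rot: [-3.142, -0.0, 1.443]
contact_force: [1.1, -0.2, -0.4]
opening: 0.82
grasp_force: 0.0
```

```bash
python3 -c "
from h import *
row([533.6,-162.2,150],pose(2.892))"
```

```text
xyz [3.16 2.09 0.94] a [ -0.    -0.   -13.84]
```

>>> drive_tool([
  {"x":3.16,"y":2.09,"z":0.9,"ax":0,"ay":0,"az":-13.84,"hand":70},
  {"x":3.16,"y":2.09,"z":0.9,"ax":0,"ay":0,"az":-13.84,"hand":70},
  {"x":3.16,"y":2.09,"z":0.9,"ax":0,"ay":0,"az":-13.84,"hand":70},
  {"x":3.16,"y":2.09,"z":0.9,"ax":0,"ay":0,"az":-13.84,"hand":70},
  {"x":3.16,"y":2.09,"z":0.9,"ax":0,"ay":0,"az":-13.84,"hand":70},
  {"x":3.16,"y":2.09,"z":0.9,"ax":0,"ay":0,"az":-13.84,"hand":70},
  {"x":3.16,"y":2.09,"z":0.9,"ax":0,"ay":0,"az":-13.84,"hand":70},
  {"x":3.16,"y":2.09,"z":0.9,"ax":0,"ay":0,"az":-13.84,"hand":70},
])

```text
clock: 1.7
eef_pos: [533.2, -164.4, 152.0]
tcp_rot: [-3.141, -0.001, 2.643]
contact_force: [0.4, -0.3, 0.2]
opening: 0.818
grasp_force: 0.0
```

```bash
python3 -c "
from h import *
row([533.6,-162.2,17],pose(2.892))"
```

```text
xyz [0.01 0.04 2.7 ] a [-0.   -0.01 -2.37]
```

>>> drive_tool([
  {"x":0.01,"y":0.02,"z":0.3,"ax":0,"ay":0,"az":-2.37,"hand":70},
  {"x":0.01,"y":0.02,"z":0.6,"ax":0,"ay":0,"az":-2.37,"hand":70},
  {"x":0.01,"y":0.02,"z":1.1,"ax":0,"ay":0,"az":-2.37,"hand":70},
  {"x":0.01,"y":0.02,"z":1.6,"ax":0,"ay":0,"az":-2.37,"hand":70},
  {"x":0.01,"y":0.02,"z":2.1,"ax":0,"ay":0,"az":-2.37,"hand":70},
  {"x":0.01,"y":0.02,"z":2.5,"ax":0,"ay":0,"az":-2.37,"hand":70},
  {"x":0.01,"y":0.02,"z":2.7,"ax":0,"ay":0,"az":-2.37,"hand":70},
  {"x":0.01,"y":0.02,"z":2.7,"ax":0,"ay":0,"az":-2.37,"hand":70},
])

```text
clock: 2.5
eef_pos: [532.5, -163.3, 16.2]
tcp_rot: [3.141, -0.003, 2.885]
contact_force: [0.8, -0.3, 0.5]
opening: 0.817
grasp_force: 0.0
```

```bash
python3 -c "
from h import *
row([533.6,-162.2,17],pose(2.892))"
```

```text
xyz [-0.02  0.03 -0.02] a [ 0.   -0.03 -0.07]
```

Close on the cell.

>>> drive_tool([
  {"x":0,"y":0.03,"z":0,"ax":0,"ay":0,"az":-0.07,"hand":30},
  {"x":0,"y":0.03,"z":0,"ax":0,"ay":0,"az":-0.07,"hand":30},
  {"x":0,"y":0.03,"z":0,"ax":0,"ay":0,"az":-0.07,"hand":30},
  {"x":0,"y":0.03,"z":0,"ax":0,"ay":0,"az":-0.07,"hand":28},
  {"x":0,"y":0.03,"z":0,"ax":0,"ay":0,"az":-0.07,"hand":25},
  {"x":0,"y":0.03,"z":0,"ax":0,"ay":0,"az":-0.07,"hand":20},
  {"x":0,"y":0.03,"z":0,"ax":0,"ay":0,"az":-0.07,"hand":20},
  {"x":0,"y":0.03,"z":0,"ax":0,"ay":0,"az":-0.07,"hand":20},
], grip_force=60)

```text
clock: 3.3
eef_pos: [534.9, -161.4, 18.8]
tcp_rot: [3.14, 0.002, 2.892]
contact_force: [1.0, 6.9, 4.7]
opening: 0.38
grasp_force: 58.9
```

>>> drive_tool([
  {"x":0,"y":0,"z":-0.3,"ax":0,"ay":0,"az":0,"hand":20},
  {"x":0,"y":0,"z":-0.9,"ax":0,"ay":0,"az":0,"hand":20},
  {"x":0,"y":0,"z":-1.6,"ax":0,"ay":0,"az":0,"hand":20},
  {"x":0,"y":0,"z":-2.3,"ax":0,"ay":0,"az":0,"hand":20},
  {"x":0,"y":0,"z":-2.6,"ax":0,"ay":0,"az":0,"hand":20},
  {"x":0,"y":0,"z":-2.6,"ax":0,"ay":0,"az":0,"hand":20},
])

```text
clock: 3.9
eef_pos: [535.5, -162.8, 151.1]
tcp_rot: [-3.141, 0.006, 2.892]
contact_force: [0.6, -0.7, -2.7]
opening: 0.379
grasp_force: 60.1
```

```bash
python3 -c "
from h import *
print(monitor.sense()['eef_pos'],monitor.sense()['opening'])
row([491.5,216,150],pose(1.516))"
```

```text
[ 535.54177212 -162.81199733  151.09806544] 0.37865889367887773
xyz [2.72 7.12 0.  ] a [ 0.04  0.05 13.14]
```

>>> drive_tool([
  {"x":2.7,"y":7.1,"z":0,"ax":0,"ay":0,"az":13.1,"hand":20},
  {"x":2.7,"y":7.1,"z":0,"ax":0,"ay":0,"az":13.1,"hand":20},
  {"x":2.7,"y":7.1,"z":0,"ax":0,"ay":0,"az":13.1,"hand":20},
  {"x":2.7,"y":7.1,"z":0,"ax":0,"ay":0,"az":13.1,"hand":20},
  {"x":2.7,"y":7.1,"z":0,"ax":0,"ay":0,"az":13.1,"hand":20},
  {"x":2.7,"y":7.1,"z":0,"ax":0,"ay":0,"az":13.1,"hand":20},
  {"x":2.7,"y":7.1,"z":0,"ax":0,"ay":0,"az":13.1,"hand":20},
  {"x":2.7,"y":7.1,"z":0,"ax":0,"ay":0,"az":13.1,"hand":20},
])

```text
clock: 4.7
eef_pos: [491.9, 198.5, 146.7]
tcp_rot: [-3.14, 0.0, 1.802]
contact_force: [1.1, -0.7, -2.5]
opening: 0.38
grasp_force: 60.3
```

```bash
python3 -c "
from h import *
row([491.5,216,150],pose(1.516))"
```

```text
xyz [ 0.34  0.07 -0.07] a [-0.01  0.01  2.74]
```

>>> drive_tool([
  {"x":0.2,"y":0.05,"z":0,"ax":0,"ay":0,"az":2.74,"hand":20},
  {"x":0.2,"y":0.05,"z":0,"ax":0,"ay":0,"az":2.74,"hand":20},
  {"x":0.2,"y":0.05,"z":0,"ax":0,"ay":0,"az":2.74,"hand":20},
  {"x":0.2,"y":0.05,"z":0,"ax":0,"ay":0,"az":2.74,"hand":20},
  {"x":0.2,"y":0.05,"z":0,"ax":0,"ay":0,"az":2.74,"hand":20},
])

```text
clock: 5.2
eef_pos: [492.9, 206.8, 147.1]
tcp_rot: [-3.141, 0.0, 1.524]
contact_force: [-0.6, 0.3, -2.3]
opening: 0.375
grasp_force: 60.3
```

Run:
```python
from h import *
import cv2
print(monitor.sense()['eef_pos'],monitor.sense()['tcp_rot'])
t=imaging.grab_frame('top')[:,:,::-1];s=imaging.grab_frame('scene')[:,:,::-1]
cv2.imwrite('pics/t1.png',t);cv2.imwrite('pics/s1.png',s)
f=lambda i:np.clip(cv2.resize(i,None,fx=5,fy=5,interpolation=cv2.INTER_CUBIC)*1.6,0,255).astype('uint8')
a=f(s[210:325,180:340]) 
cv2.imwrite('pics/s1c.png',a)
```

```text
[492.93154196 206.82465075 147.10777438] [-3.14098540e+00  3.42482148e-04  1.52351847e+00]
```

View pics/s1c.png

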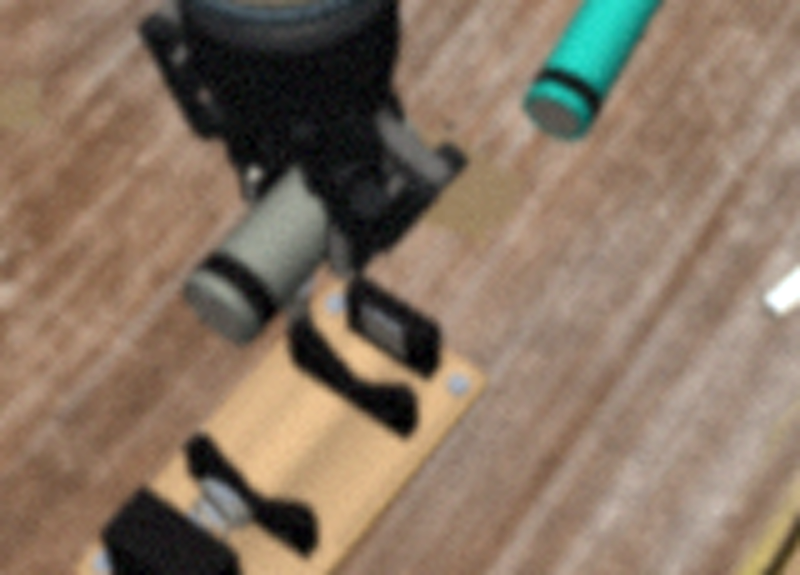

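Run:
```python
from h import *
S=lambda p,z:ray('scene',crop(p,(180,210),5),z)
A=lambda p,z:ray('top',crop(p,(135,200),7),z)
f=S((223,307),166.3);print('flat',f)
for y,o in((1.52,(491.5,226.5)),):
    a=y-np.pi/2;R=np.array([[np.cos(a),-np.sin(a)],[np.sin(a),np.cos(a)]])
    i=lambda P:(R.T@(P[:2]-o)).round(1)
    print('flat rel TCP',(R.T@(f[:2]-[492.9,206.8])).round(1))
    print('Scene: wall top inner L,R',i(S((352,288),44)),i(S((430,348),44)),'wall plate',i(S((388,333),30)))
    print('V2 ends',i(S((297,335),42)),i(S((410,408),42)),'V1 ends',i(S((198,445),42)),i(S((307,530),42)),'disc',i(S((228,503),38)))
    print('top: wall corners in',i(A((550,185),44)),i(A((540,318),44)),'out',i(A((593,190),44)),i(A((583,322),44)))
    print('top: V1',i(A((293,143),42)),i(A((277,327),42)),'V2',i(A((475,341),42)),'disc',i(A((238,228),40)),'housing front top',i(A((203,150),58)),i(A((187,300),58)),'hinge',i(A((497,130),66)))
```

```text
flat [495.49283353 259.48905525 166.3       ]
flat rel TCP [-0.1 52.8]
Scene: wall top inner L,R [ 17.6 -56. ] [-27.3 -52.1] wall plate [ -3.2 -53.6]
V2 ends [ 23.2 -24.8] [-36.9 -25.2] V1 ends [23.9 39.9] [-36.4  43.4] disc [-1.4 51.5]
top: wall corners in [ 22.2 -55.6] [-22.6 -56.1] out [ 21.4 -70.2] [-23.  -70.6]
top: V1 [30.9 32.6] [-31.2  32.1] V2 [-31.6 -34.7] disc [ 1.2 48.8] housing front top [25.  58.6] [-25.1  59. ] hinge [ 37.2 -40. ]
```

```bash
cat >> h.py <<'E'
HO=np.array([491.2,226.]);HA=-.051
def hrow(x,y,z,tilt=0):
    R=np.array([[np.cos(HA),-np.sin(HA)],[np.sin(HA),np.cos(HA)]])
    row([*(HO+R@[x,y]),z],pose(HA+np.pi/2,np.radians(tilt)))
def where():
    s=monitor.sense();R=np.array([[np.cos(HA),-np.sin(HA)],[np.sin(HA),np.cos(HA)]])
    print('holder xy',(R.T@(s['eef_pos'][:2]-HO)).round(1),'z',s['eef_pos'][2].round(1),'F along y',(R.T@s['contact_force'][:2]).round(1),s['contact_force'].round(1),s['clock'],s['tcp_rot'].round(3))
E
python3 -c "
from h import *
where(); hrow(0,-18,80,10); hrow(0,-18,37,10)
print(pose(1.52,.17).apply([1,0,0]))"
```

```text
holder xy [  2.9 -19. ] z 147.3 F along y [0.7 0.2] [ 0.7  0.2 -3.4] 5.3 [-3.141  0.     1.522]
xyz [ 0.02 -0.06  1.35] a [-0.   -1.67  0.02]
xyz [ 0.02 -0.06  2.21] a [-0.   -1.67  0.02]
[ 0.05004256  0.9843135  -0.16918235]
```

>>> drive_tool([
  {"x":0,"y":-0.06,"z":0.4,"ax":0,"ay":-0.8,"az":0,"hand":20},
  {"x":0,"y":-0.06,"z":0.8,"ax":0,"ay":-1.67,"az":0,"hand":20},
  {"x":0,"y":-0.06,"z":1.2,"ax":0,"ay":-1.67,"az":0,"hand":20},
  {"x":0,"y":-0.06,"z":1.6,"ax":0,"ay":-1.67,"az":0,"hand":20},
  {"x":0,"y":-0.06,"z":1.9,"ax":0,"ay":-1.67,"az":0,"hand":20},
  {"x":0,"y":-0.06,"z":2.1,"ax":0,"ay":-1.67,"az":0,"hand":20},
  {"x":0,"y":-0.06,"z":2.2,"ax":0,"ay":-1.67,"az":0,"hand":20},
  {"x":0,"y":-0.06,"z":2.2,"ax":0,"ay":-1.67,"az":0,"hand":20},
])

```text
clock: 6.1
eef_pos: [490.1, 207.3, 37.1]
tcp_rot: [-3.141, 0.175, 1.521]
contact_force: [0.7, -0.4, -1.6]
opening: 0.377
grasp_force: 60.4
```

```bash
python3 -c "
from h import *
where(); hrow(0,-10,37,10); hrow(0,3,37,10)"
```

```text
holder xy [ -0.1 -18.8] z 37.1 F along y [ 0.7 -0.3] [ 0.7 -0.4 -1.6] 6.1 [-3.141  0.175  1.521]
xyz [ 0.17  0.   -0.03] a [-0.    0.01  0.01]
xyz [ 0.43  0.   -0.07] a [-0.    0.01  0.01]
```

>>> drive_tool([
  {"x":0.1,"y":0,"z":-0.02,"ax":0,"ay":0,"az":0,"hand":20},
  {"x":0.17,"y":0,"z":-0.03,"ax":0,"ay":0,"az":0,"hand":20},
  {"x":0.22,"y":0,"z":-0.04,"ax":0,"ay":0,"az":0,"hand":20},
  {"x":0.22,"y":0,"z":-0.04,"ax":0,"ay":0,"az":0,"hand":20},
])

```text
clock: 6.5
eef_pos: [491.2, 218.8, 38.0]
tcp_rot: [3.141, 0.175, 1.522]
contact_force: [2.8, -4.3, -1.5]
opening: 0.378
grasp_force: 60.6
```

```bash
python3 -c "
from h import *
where(); where(); hrow(0,3,37,10)"
```

```text
holder xy [ 0.4 -7.2] z 38.0 F along y [ 3.  -4.1] [ 2.8 -4.3 -1.5] 6.5 [3.141 0.175 1.522]
holder xy [ 0.4 -7.2] z 38.0 F along y [ 3.  -4.1] [ 2.8 -4.3 -1.5] 6.5 [3.141 0.175 1.522]
xyz [ 0.2  -0.01 -0.02] a [0.01 0.01 0.02]
```

>>> drive_tool([
  {"x":0.06,"y":0,"z":-0.01,"ax":0,"ay":0,"az":0,"hand":20},
  {"x":0.12,"y":0,"z":-0.01,"ax":0,"ay":0,"az":0,"hand":20},
  {"x":0.18,"y":0,"z":-0.02,"ax":0,"ay":0,"az":0,"hand":20},
  {"x":0.22,"y":0,"z":-0.03,"ax":0,"ay":0,"az":0,"hand":20},
  {"x":0.22,"y":0,"z":-0.03,"ax":0,"ay":0,"az":0,"hand":20},
  {"x":0.22,"y":0,"z":-0.03,"ax":0,"ay":0,"az":0,"hand":20},
])

```text
clock: 7.1
eef_pos: [491.6, 228.6, 37.5]
tcp_rot: [3.141, 0.177, 1.521]
contact_force: [2.6, -9.7, 1.2]
opening: 0.381
grasp_force: 60.8
```

Run:
```python
from h import *
import cv2
where()
t=imaging.grab_frame('top')[:,:,::-1];s=imaging.grab_frame('scene')[:,:,::-1]
where()
f=lambda i:np.clip(cv2.resize(i,None,fx=5,fy=5,interpolation=cv2.INTER_CUBIC)*1.8,0,255).astype('uint8')
a=f(t[200:260,140:240]);b=f(s[235:345,185:285])
cv2.imwrite('pics/p2.png',np.vstack([a[:, :500],b[:,:500]])[:600] if 0 else np.hstack([a[:300,:400],b[:300,:400]]) if 0 else b[:500]); cv2.imwrite('pics/p2t.png',a)
hrow(0,3.5,19,0)
```

```text
holder xy [0.3 2.7] z 37.5 F along y [ 3.1 -9.6] [ 2.6 -9.7  1.2] 7.1 [3.141 0.177 1.521]
holder xy [0.2 2.5] z 37.5 F along y [ 3.4 -9. ] [ 3.  -9.1  1.4] 7.2 [3.141 0.177 1.521]
xyz [ 0.08 -0.    0.36] a [0.   1.69 0.01]
```

View pics/p2.png

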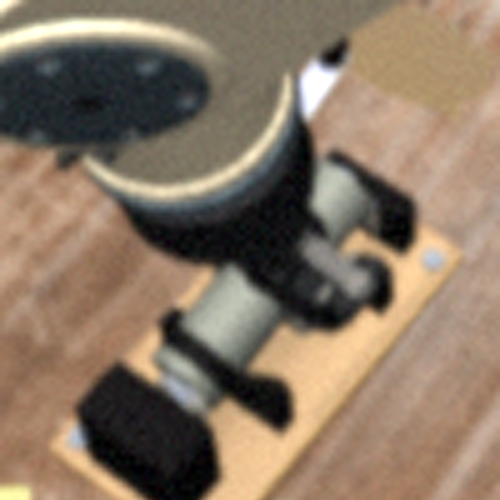

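Run:
```python
from h import *
hrow(0,5,37.5,10);hrow(0,5.5,32,7);hrow(0,6.3,26,3.5);hrow(0,7.2,20,0)
```

```text
xyz [ 0.05 -0.   -0.01] a [0.01 0.02 0.01]
xyz [ 0.08 -0.    0.1 ] a [0.   0.52 0.01]
xyz [ 0.11 -0.    0.21] a [0.   1.1  0.01]
xyz [ 0.15 -0.    0.33] a [0.   1.69 0.01]
```

>>> drive_tool([
  {"x":0.05,"y":0,"z":-0.01,"ax":0,"ay":0,"az":0,"hand":20},
  {"x":0.05,"y":0,"z":-0.01,"ax":0,"ay":0,"az":0,"hand":20},
  {"x":0.08,"y":0,"z":0.1,"ax":0,"ay":0.5,"az":0,"hand":20},
  {"x":0.11,"y":0,"z":0.21,"ax":0,"ay":1.1,"az":0,"hand":20},
  {"x":0.15,"y":0,"z":0.33,"ax":0,"ay":1.69,"az":0,"hand":20},
  {"x":0.15,"y":0,"z":0.33,"ax":0,"ay":1.69,"az":0,"hand":20},
  {"x":0.15,"y":0,"z":0.33,"ax":0,"ay":1.69,"az":0,"hand":20},
])

```text
clock: 7.9
eef_pos: [491.0, 232.4, 19.5]
tcp_rot: [-3.14, -0.0, 1.521]
contact_force: [2.7, -10.0, -0.2]
opening: 0.378
grasp_force: 60.7
```

Run:
```python
from h import *
where();hrow(0,7.2,19,0);hrow(0,1.7,19,0)
```

```text
holder xy [-0.5  6.4] z 19.5 F along y [ 3.2 -9.8] [  2.7 -10.   -0.2] 7.9 [-3.14  -0.     1.521]
xyz [0.02 0.01 0.01] a [-0.01 -0.    0.01]
xyz [-0.09  0.01  0.01] a [-0.01 -0.    0.01]
```

>>> drive_tool([
  {"x":-0.03,"y":0,"z":0.01,"ax":0,"ay":0,"az":0,"hand":20},
  {"x":-0.06,"y":0,"z":0.01,"ax":0,"ay":0,"az":0,"hand":20},
  {"x":-0.08,"y":0,"z":0.01,"ax":0,"ay":0,"az":0,"hand":20},
  {"x":-0.08,"y":0,"z":0.01,"ax":0,"ay":0,"az":0,"hand":20},
])

```text
clock: 8.3
eef_pos: [491.0, 229.3, 19.3]
tcp_rot: [-3.141, -0.001, 1.522]
contact_force: [-0.5, -8.4, 2.6]
opening: 0.379
grasp_force: 61.0
```

```bash
python3 -c "
from h import *
where()"
```

```text
holder xy [-0.3  3.3] z 19.3 F along y [-0.  -8.5] [-0.5 -8.4  2.6] 8.3 [-3.141e+00 -1.000e-03  1.522e+00]
```

>>> drive_tool([
  {"x":-0.02,"y":0,"z":0,"ax":0,"ay":0,"az":0,"hand":20},
  {"x":-0.02,"y":0,"z":0,"ax":0,"ay":0,"az":0,"hand":36},
  {"x":-0.02,"y":0,"z":0,"ax":0,"ay":0,"az":0,"hand":45},
  {"x":-0.02,"y":0,"z":0,"ax":0,"ay":0,"az":0,"hand":60},
  {"x":-0.02,"y":0,"z":0,"ax":0,"ay":0,"az":0,"hand":60},
  {"x":-0.02,"y":0,"z":-0.4,"ax":0,"ay":0,"az":0,"hand":60},
  {"x":-0.02,"y":0,"z":-1.2,"ax":0,"ay":0,"az":0,"hand":60},
  {"x":-0.02,"y":0,"z":-2.0,"ax":0,"ay":0,"az":0,"hand":60},
])

```text
clock: 9.1
eef_pos: [490.5, 229.0, 119.5]
tcp_rot: [-3.14, -0.001, 1.521]
contact_force: [0.5, 1.2, 0.5]
opening: 0.704
grasp_force: 0.0
```

Run:
```python
from h import *
where()
hrow(42,-94,140);hrow(42,-94,70)
```

```text
holder xy [-0.8  2.9] z 119.5 F along y [0.4 1.3] [0.5 1.2 0.5] 9.1 [-3.140e+00 -1.000e-03  1.521e+00]
xyz [-1.94  0.85 -0.41] a [-0.02 -0.01  0.01]
xyz [-1.94  0.86  0.99] a [-0.02 -0.01  0.01]
```

>>> drive_tool([
  {"x":-1.0,"y":0.43,"z":-0.4,"ax":0,"ay":0,"az":0,"hand":60},
  {"x":-1.92,"y":0.85,"z":-0.4,"ax":0,"ay":0,"az":0,"hand":60},
  {"x":-1.92,"y":0.85,"z":-0.4,"ax":0,"ay":0,"az":0,"hand":60},
  {"x":-1.92,"y":0.85,"z":-0.4,"ax":0,"ay":0,"az":0,"hand":60},
  {"x":-1.92,"y":0.85,"z":-0.4,"ax":0,"ay":0,"az":0,"hand":60},
])

```text
clock: 9.6
eef_pos: [528.4, 131.5, 138.4]
tcp_rot: [-3.141, -0.002, 1.521]
contact_force: [-0.5, -0.2, -0.3]
opening: 0.704
grasp_force: 0.0
```

Run:
```python
from h import *
import cv2
where()
s=imaging.grab_frame('scene')[:,:,::-1]
t=imaging.grab_frame('top')[:,:,::-1]
f=lambda i:np.clip(cv2.resize(i,None,fx=4,fy=4,interpolation=cv2.INTER_CUBIC)*1.7,0,255).astype('uint8')
cv2.imwrite('pics/p3.png',np.hstack([f(s[215:345,190:290]),f(t[175:305,140:240])]))
hrow(42.2,-92.5,70)
```

```text
holder xy [ 42.  -92.4] z 138.4 F along y [-0.5 -0.2] [-0.5 -0.2 -0.3] 9.6 [-3.141e+00 -2.000e-03  1.521e+00]
xyz [-0.02  0.01  1.37] a [-0.01 -0.02  0.02]
```

View pics/p3.png

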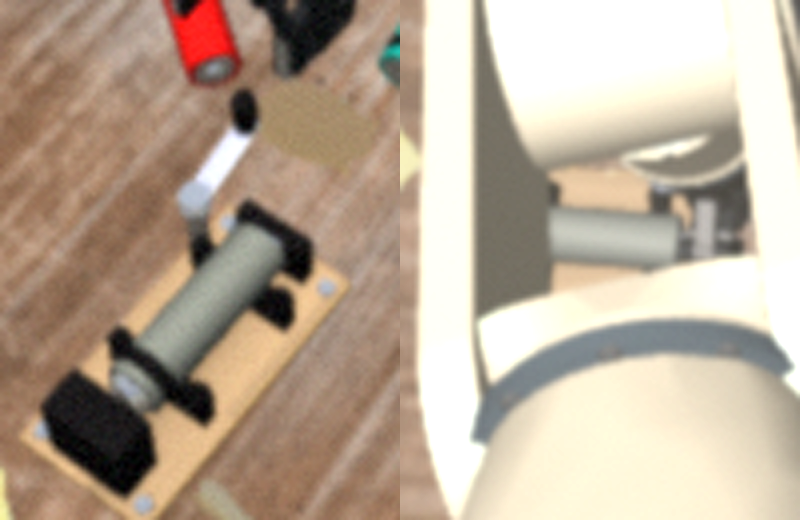

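>>> drive_tool([
  {"x":0,"y":0,"z":0.5,"ax":0,"ay":0,"az":0,"hand":60},
  {"x":0,"y":0,"z":1.0,"ax":0,"ay":0,"az":0,"hand":60},
  {"x":0,"y":0,"z":1.36,"ax":0,"ay":0,"az":0,"hand":60},
  {"x":0,"y":0,"z":1.36,"ax":0,"ay":0,"az":0,"hand":30},
  {"x":0,"y":0,"z":1.36,"ax":0,"ay":0,"az":0,"hand":20},
  {"x":0,"y":0,"z":1.36,"ax":0,"ay":0,"az":0,"hand":10},
  {"x":0,"y":0,"z":1.36,"ax":0,"ay":0,"az":0,"hand":5},
  {"x":0,"y":0,"z":1.36,"ax":0,"ay":0,"az":0,"hand":5},
], grip_force=25)

```text
clock: 10.5
eef_pos: [529.5, 131.7, 71.7]
tcp_rot: [3.14, -0.003, 1.521]
contact_force: [-1.7, 3.3, 2.9]
opening: 0.152
grasp_force: 24.7
```

Run:
```python
from h import *
s=monitor.sense();print(s['opening'],s['grasp_force']);where()
for a in (1.5,1.3,1.1,.9,.7,.5,.3,.15,0,-.08): print(a,end=' ');hrow(36-52*np.cos(a),-41-52*np.sin(a),70)
```

```text
0.15224861546385798 24.68306064605713
holder xy [ 43.  -92.2] z 71.7 F along y [-1.9  3.2] [-1.7  3.3  2.9] 10.5 [ 3.140e+00 -3.000e-03  1.521e+00]
1.5 xyz [-0.01 -0.21  0.03] a [ 0.01 -0.03  0.01]
1.3 xyz [ 0.02 -0.42  0.03] a [ 0.01 -0.03  0.01]
1.1 xyz [ 0.1  -0.61  0.03] a [ 0.01 -0.03  0.01]
0.9 xyz [ 0.21 -0.79  0.03] a [ 0.01 -0.03  0.01]
0.7 xyz [ 0.35 -0.94  0.03] a [ 0.01 -0.03  0.01]
0.5 xyz [ 0.53 -1.05  0.03] a [ 0.01 -0.03  0.01]
0.3 xyz [ 0.72 -1.13  0.03] a [ 0.01 -0.03  0.01]
0.15 xyz [ 0.87 -1.17  0.04] a [ 0.01 -0.03  0.01]
0 xyz [ 1.02 -1.18  0.04] a [ 0.01 -0.03  0.01]
-0.08 xyz [ 1.11 -1.18  0.04] a [ 0.01 -0.03  0.01]
```

>>> drive_tool([
  {"x":0,"y":-0.21,"z":0,"ax":0,"ay":0,"az":0,"hand":5},
  {"x":0.02,"y":-0.42,"z":0,"ax":0,"ay":0,"az":0,"hand":5},
  {"x":0.1,"y":-0.61,"z":0,"ax":0,"ay":0,"az":0,"hand":5},
  {"x":0.21,"y":-0.79,"z":0,"ax":0,"ay":0,"az":0,"hand":5},
  {"x":0.35,"y":-0.94,"z":0,"ax":0,"ay":0,"az":0,"hand":5},
  {"x":0.53,"y":-1.05,"z":0,"ax":0,"ay":0,"az":0,"hand":5},
  {"x":0.72,"y":-1.13,"z":0,"ax":0,"ay":0,"az":0,"hand":5},
  {"x":0.72,"y":-1.13,"z":0,"ax":0,"ay":0,"az":0,"hand":5},
])

```text
clock: 11.3
eef_pos: [474.6, 171.3, 71.6]
tcp_rot: [3.14, -0.003, 1.522]
contact_force: [0.0, 3.5, 7.5]
opening: 0.154
grasp_force: 25.5
```

Run:
```python
from h import *
s=monitor.sense();print(s['opening'],s['grasp_force']);where()
for a in (.15,0,-.08): print(a,end=' ');hrow(36-52*np.cos(a),-41-52*np.sin(a),70)
```

```text
0.153655355438431 25.541459619998932
holder xy [-13.8 -55.4] z 71.6 F along y [-0.1  3.5] [0.  3.5 7.5] 11.3 [ 3.140e+00 -3.000e-03  1.522e+00]
0.15 xyz [ 0.13 -0.03  0.03] a [ 0.02 -0.03  0.02]
0 xyz [ 0.29 -0.04  0.03] a [ 0.02 -0.03  0.02]
-0.08 xyz [ 0.37 -0.04  0.03] a [ 0.02 -0.03  0.02]
```

>>> drive_tool([
  {"x":0.07,"y":-0.02,"z":-0.04,"ax":0,"ay":0,"az":0,"hand":5},
  {"x":0.15,"y":-0.04,"z":-0.04,"ax":0,"ay":0,"az":0,"hand":5},
  {"x":0.22,"y":-0.04,"z":-0.04,"ax":0,"ay":0,"az":0,"hand":5},
  {"x":0.29,"y":-0.04,"z":-0.04,"ax":0,"ay":0,"az":0,"hand":5},
  {"x":0.33,"y":-0.04,"z":-0.04,"ax":0,"ay":0,"az":0,"hand":5},
  {"x":0.36,"y":-0.04,"z":-0.04,"ax":0,"ay":0,"az":0,"hand":5},
  {"x":0.36,"y":-0.04,"z":-0.04,"ax":0,"ay":0,"az":0,"hand":5},
])

```text
clock: 12.0
eef_pos: [472.6, 187.6, 72.4]
tcp_rot: [-3.141, -0.001, 1.521]
contact_force: [4.0, -4.5, -6.9]
opening: 0.153
grasp_force: 26.3
```

Run:
```python
from h import *
s=monitor.sense();print(s['opening'],s['grasp_force']);where()
```

```text
0.15314220005090415 26.30785882472992
holder xy [-16.6 -39.3] z 72.4 F along y [ 4.2 -4.3] [ 4.  -4.5 -6.9] 12.0 [-3.141e+00 -1.000e-03  1.521e+00]
```

>>> drive_tool([
  {"x":0.03,"y":0,"z":0.02,"ax":0,"ay":0,"az":0,"hand":5},
  {"x":0.05,"y":0,"z":0.02,"ax":0,"ay":0,"az":0,"hand":5},
  {"x":0.05,"y":0,"z":0.02,"ax":0,"ay":0,"az":0,"hand":5},
])

```text
clock: 12.3
eef_pos: [472.7, 190.1, 72.1]
tcp_rot: [-3.141, -0.001, 1.521]
contact_force: [0.7, -4.9, 4.3]
opening: 0.147
grasp_force: 27.4
```

Run:
```python
from h import *
where()
```

```text
holder xy [-16.6 -36.8] z 72.1 F along y [ 0.9 -4.8] [ 0.7 -4.9  4.3] 12.3 [-3.141e+00 -1.000e-03  1.521e+00]
```

>>> drive_tool([
  {"x":0,"y":0,"z":0,"ax":0,"ay":0,"az":0,"hand":40},
  {"x":0,"y":0,"z":0,"ax":0,"ay":0,"az":0,"hand":40},
  {"x":0,"y":0,"z":0,"ax":0,"ay":0,"az":0,"hand":40},
  {"x":0,"y":0,"z":-0.5,"ax":0,"ay":0,"az":0,"hand":40},
  {"x":0,"y":0,"z":-1.2,"ax":0,"ay":0,"az":0,"hand":40},
  {"x":-1.0,"y":0,"z":-1.2,"ax":0,"ay":0,"az":0,"hand":0},
  {"x":-2.0,"y":0,"z":-1.2,"ax":0,"ay":0,"az":0,"hand":0},
  {"x":-2.0,"y":0,"z":-1.2,"ax":0,"ay":0,"az":0,"hand":0},
])

```text
clock: 13.1
eef_pos: [467.3, 86.5, 131.8]
tcp_rot: [-3.141, -0.001, 1.518]
contact_force: [0.3, 1.0, -0.5]
opening: 0.003
grasp_force: 0.0
```

Run:
```python
from h import *
import cv2
where()
s=imaging.grab_frame('scene')[:,:,::-1]
f=lambda i:np.clip(cv2.resize(i,None,fx=5,fy=5,interpolation=cv2.INTER_CUBIC)*1.7,0,255).astype('uint8')
cv2.imwrite('pics/p4.png',f(s[230:345,190:290]))
hrow(-16,-70,130);hrow(-16,-70,72);hrow(-16,-30,72)
```

```text
holder xy [ -16.8 -140.6] z 131.8 F along y [0.2 1. ] [ 0.3  1.  -0.5] 13.1 [-3.141e+00 -1.000e-03  1.518e+00]
xyz [1.37 0.   0.04] a [-0.   -0.02 -0.02]
xyz [1.37 0.   1.2 ] a [-0.   -0.02 -0.02]
xyz [ 2.17 -0.    1.2 ] a [-0.   -0.02 -0.02]
```

View pics/p4.png

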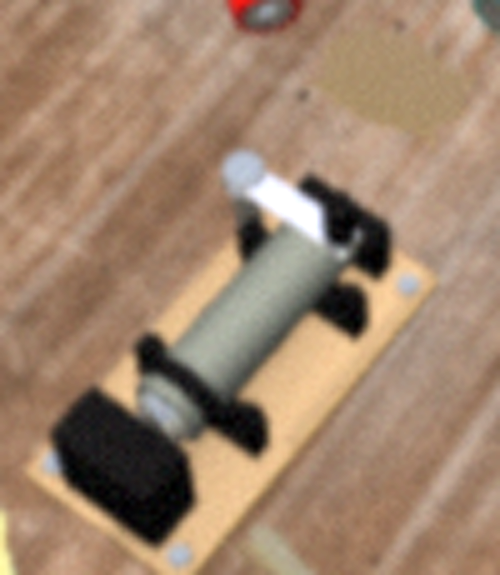

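>>> drive_tool([
  {"x":0.6,"y":0,"z":0,"ax":0,"ay":0,"az":0,"hand":0},
  {"x":1.2,"y":0,"z":0.5,"ax":0,"ay":0,"az":0,"hand":0},
  {"x":1.2,"y":0,"z":1.15,"ax":0,"ay":0,"az":0,"hand":0},
  {"x":1.3,"y":0,"z":1.15,"ax":0,"ay":0,"az":0,"hand":0},
  {"x":1.45,"y":0,"z":1.15,"ax":0,"ay":0,"az":0,"hand":0},
  {"x":1.55,"y":0,"z":1.15,"ax":0,"ay":0,"az":0,"hand":0},
  {"x":1.6,"y":0,"z":1.15,"ax":0,"ay":0,"az":0,"hand":0},
  {"x":1.6,"y":0,"z":1.15,"ax":0,"ay":0,"az":0,"hand":0},
])

```text
clock: 13.95
eef_pos: [473.0, 170.9, 75.4]
tcp_rot: [3.14, -0.003, 1.521]
contact_force: [-1.4, 0.0, -1.0]
opening: 0.0
grasp_force: 0.0
```

```bash
python3 -c "
from h import *
where()"
```

```text
holder xy [-15.4 -55.9] z 75.4 F along y [-1.4 -0. ] [-1.4  0.  -1. ] 13.95 [ 3.140e+00 -3.000e-03  1.521e+00]
```

>>> drive_tool([
  {"x":0.05,"y":0,"z":0,"ax":0,"ay":0,"az":0,"hand":0},
  {"x":0.08,"y":0,"z":0,"ax":0,"ay":0,"az":0,"hand":0},
  {"x":0.08,"y":0,"z":0,"ax":0,"ay":0,"az":0,"hand":0},
])

```text
clock: 14.25
eef_pos: [472.7, 172.0, 75.1]
tcp_rot: [3.141, 0.002, 1.522]
contact_force: [2.1, -18.7, 8.2]
opening: -0.0
grasp_force: 9.3
```

```bash
python3 -c "
from h import *
where()"
```

```text
holder xy [-15.7 -54.9] z 75.1 F along y [  3.1 -18.5] [  2.1 -18.7   8.2] 14.25 [3.141e+00 2.000e-03 1.522e+00]
```

>>> drive_tool([
  {"x":-0.2,"y":0,"z":0,"ax":0,"ay":0,"az":0,"hand":0},
  {"x":-0.4,"y":0,"z":0,"ax":0,"ay":0,"az":0,"hand":0},
  {"x":-0.7,"y":0,"z":-0.5,"ax":0,"ay":0,"az":0,"hand":0},
  {"x":-1.2,"y":0,"z":-1.2,"ax":0,"ay":0,"az":0,"hand":0},
  {"x":-2.0,"y":0,"z":-1.8,"ax":0,"ay":0,"az":0,"hand":0},
  {"x":-2.0,"y":0,"z":-1.8,"ax":0,"ay":0,"az":0,"hand":0},
  {"x":-2.0,"y":0,"z":-1.8,"ax":0,"ay":0,"az":0,"hand":0},
  {"x":-2.0,"y":0,"z":-1.8,"ax":0,"ay":0,"az":0,"hand":0},
])

```text
clock: 15.05
eef_pos: [467.0, 74.7, 163.5]
tcp_rot: [-3.141, -0.002, 1.521]
contact_force: [-1.1, -0.4, -0.6]
opening: 0.0
grasp_force: 0.0
```

Run:
```python
from h import *
import cv2
where()
s=imaging.grab_frame('scene')[:,:,::-1]
f=lambda i:np.clip(cv2.resize(i,None,fx=5,fy=5,interpolation=cv2.INTER_CUBIC)*1.7,0,255).astype('uint8')
cv2.imwrite('pics/p5.png',f(s[230:345,190:290]))
```

```text
holder xy [ -16.5 -152.3] z 163.5 F along y [-1.  -0.5] [-1.1 -0.4 -0.6] 15.05 [-3.141e+00 -2.000e-03  1.521e+00]
```

View pics/p5.png

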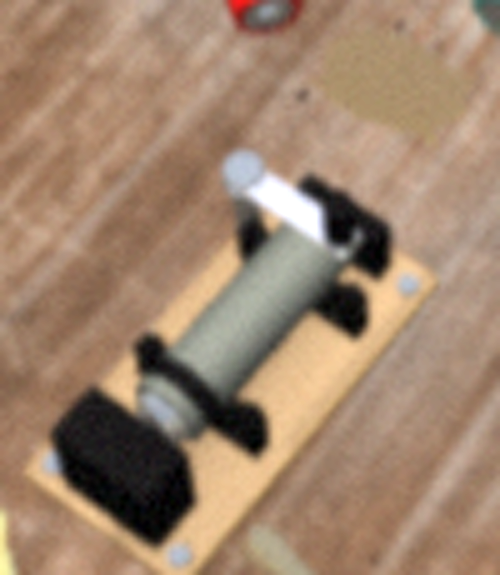

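The picture shows the cell lying level between the spring and the end wall, with the keeper across it (hinge at about (243,170), knob at about (340,215) in the crop). It has not moved since the push against its stop, so I am handing in.

```bash
python3 -c "
from h import *
print(r.sign_off())"
```

```text
the job is handed in; nothing more can be done
None
```

The long cell is seated level in the holder against the spring, the keeper is swung across it to its stop, the short cell was left untouched in the rack, and the job was handed in at about 15 s of robot time.

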